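# Seat and lock the flat-edged plate of an arepa press

## Robot

A 6-joint arm with a two-finger parallel gripper is mounted at the origin on the work surface. World frame = base frame: x ahead of the robot, y to its left, z up, the work surface at z = 0. Lengths are in m, angles in rad, forces in N, time in s.
With the tool pointing down it reaches from about 0.4 to 0.925 m from the base axis. Payload 3.4 kg.
Tool frame: the origin (TCP) lies between the finger pads; the fingertips stand 11 mm ahead of it and the grasp point (between the pads) lies 8 mm behind it; z points along the fingers, y is the direction in which the jaws open and shut (so a half turn about z gives the same grasp; the last joint's range is limited). The gripper opens to 85 mm and grips with 20 to 120 N. Pads are 22 mm wide; open, the fingers measure 114 mm over their backs; the gripper's body (76 mm by 85 mm) begins 54 mm behind the grasp point. The pads swing forward as they close: fully open they stand 13 mm farther back than shut.
Start: joints at [-1.266, 0.307, 1.506, -0, 1.328, -0.073], TCP at [0.213, -0.534, 0.242] pointing down, gripper open.
Joint ranges: [-3.12, 3.12], [-1.05, 2.28], [0.14, 2.33], [-1.42, 4.57], [0.1, 2.73], [-2.68, 2.68]. Speed limits (rad/s): [2.57, 2.57, 3.14, 3.14, 3.14, 3.14].

## Interface

Orientations are given as a unit quaternion [w, x, y, z].
In Python, from cell import get_obs, imaging, robot, models gives the robot as it stands. The module is installed in compiled form; this text tells all that it offers.
- The arm moves only by the tool drive_tool, never from a script. Its argument "deltas" is one flat list of numbers, 7 for each row, row after row: the shift along the tool's x, y, z in units of 40 mm (1.0 is 40 mm), then the turn, a rotation vector about the tool's x, y, z in units of 5 degrees (1.0 is 5 degrees), then the opening, from 0 (shut) to 1 (fully open). A call has exactly 8 rows; each row shifts and turns the commanded pose from where the row before left it, along the tool's axes as they then stand; what a row does not reach is not made up. A row lasts 1/12 s, in which the tool goes at most 41.7 mm and 7.16 degrees, less where a joint would pass 70% of its speed; a pose out of reach is approached as far as the arm can. A call is refused whole if a number of a shift passes 1 or a number of a turn 1, either way. A call with a gripper value outside its range is refused whole. The fingers move at their own pace and stop on an object; "grip_force" is the grip in N (left out, the last holds). Time passes only in rows, so rows that do not move let the fingers close, or fill a call up. It gives the time, the measured TCP pose, the force and the opening at its end, in the units of the state.
- get_obs(): the state, without advancing time (a new reading comes with each control period).
- imaging.get_image(name): name is "scene" or "top"; returns a dict with "color" (420x560x3 uint8, red, green, blue), "mtx" (3x3 intrinsics, pixels), "T" (4x4, takes a point from camera to world coordinates). Camera axes: x right, y up, looking along -z (the intrinsics and any distortion apply to the point x, -y, -z); pixel columns grow to the right and rows downward; lengths in m; the calibration is good to about 2 mm. A picture is of the moment at which its call begins. There is no depth.
- robot.job_done(): hands the job in, once; it reports no verdict.
Trained networks look in a picture, given as the dict that the camera call returned (one of the last four; its "shot" number tells which), for a name from the list of things; names that differ only in an ending like _2 or _b are one class to them, and where a whole thing is asked for, a point or a joint stands for the part that bears it (a point fixed in the world has none). Each returns a list of dicts, best first, with "confidence" (0 to 1); they miss things now and then, are a little off and sometimes report something else, mostly with a low value. They report only what shows in the picture. A call takes as long as a camera call. They do not tell look-alikes from the thing itself.
- models.find_in(picture, query): "centre" ([x, y, z] in m, in the coordinates of the camera as it stood for that picture, good to about 4 mm: the middle of the surface that is visible of it).
The state is a dict: "time": time; "joint_positions": joint angles; "joint_vel": joint speeds; "joint_efforts": joint torques, N m; "position": TCP position; "orientation": TCP orientation; "contact_force": force on the tool from outside, world axes, zero at the start; "ft_torque": the same for the moment, N m; "grip_width": finger opening in m.
Only numpy, scipy, OpenCV 4.12 (cv2) and the standard library are available. Lean on these libraries where they do the work, as an engineer would, in place of code of your own. Each camera call takes 0.05 s, during which the arm holds its last target.

## Task

The steel plate of the arepa press lies turned the wrong way in its wooden base. By its stud, turn and slide the plate, without lifting it out, until its flat edge lies flush against the steel stop bar, and press it home there for about a second, firmly but gently. Then push the wooden keeper fully across behind it, let go, and leave the other kitchen things where they are.

Things in the scene. Friction and masses are not known exactly. Their poses are not given: they have to be found in the camera images.
- tray: wooden press base fixed to the counter, floor 8 mm thick. Origin on the counter on the channel's centre line; x along the channel to the stop bar, y left, z up. The base spans x -65 to +110, y -85 to +125 mm. Waxed rims with tops 13 mm above the counter: side cheeks, inner faces at y +62.5 and -62.5 mm; rear rim, inner face at x -44 mm; the stop bar closes +x. Place and yaw vary
- plate_center (a point): centre of the loose steel plate, half-way up; x points to the middle of its flat, z up. Round, 120 mm across, 10 mm thick, 0.65 to 0.95 kg, one straight flat 73 mm long, 47.6 mm from the centre. Lies on the tray floor (top 18 mm above the counter), 2.5 mm play to each cheek, drag 1 to 3 N. Starts with the flat 50 to 180 degrees off the bar. Home: flat on the bar, centre 47.6 mm before it
- flat_mid (a point): middle of the plate's flat edge, half-way up; axes as the plate's. It belongs on the steel stop bar: 122 mm long across the channel, 14 mm wide, top 22 mm above the counter, clamped, its face anywhere from tray x +85 to +95 mm (not measured: find it by touch). Pressing home is 6 to 14 N on the bar for 0.5 s or more, which squares the flat, best with a slight rub; over 17 N the clamp would slip
- stud (a point): middle of the upright round steel stud on the plate, 14 mm diameter, 30 mm tall (18 to 48 mm above the counter), 45 mm from the plate's centre, directly opposite the flat: with the flat facing the bar the stud is on the side away from the bar, straight behind the plate's centre. It is polished and slips through the fingers along the pads: drive it squarely with a finger's face
- keeper_post (a point): middle of the round wooden post on the keeper, 14 mm diameter, 20 to 52 mm above the counter. The keeper is a pale wooden slide 20 mm wide over the left (+y) cheek, at tray x -31.5 mm; post at y +105 mm open, +65 mm closed; its tip is 41.5 mm from the post's axis towards -y. A plate not home can block it; home, it clears the plate by 3 mm or more
- keeper (a joint): travel of the keeper in m, 0 = open, 0.040 = fully across the channel (at its stop), moving towards the tray's -y; slides with 1.5 N of friction and stays where it is left
- mug: white ceramic mug, 80 mm across, 88 mm tall; origin under its centre; leave alone
- funnel: orange plastic funnel standing mouth down, 110 mm across, 115 mm tall; origin under its centre; leave alone
- spoon: wooden spoon lying beside the tray on its right; leave alone
- sugar_jar: steel sugar jar with clip lid, 94 mm across, 116 mm tall; origin under its centre; leave alone
- rolling_pin: wooden rolling pin, 48 mm thick, 360 mm long, lying along its x; origin under its middle; leave alone
- salt_jar: glass salt jar, 60 mm across, 85 mm tall; origin under its centre; leave alone
Things that resemble listed ones, but are neither listed nor needed, are in the scene too. There is more than one size of the part that bears plate_center; the job needs the largest.

How it is judged:
By the outcome, as a careful person would: the job done as asked, in the order asked, and still so for the second after the job is handed in, with the robot touching nothing.
It also fails if it takes over 70 s, if anything falls off the work surface, if the arm or the gripper's body presses on something with over 40 N, if the wrist force passes 120 N, or if a joint passes its speed limit or range.

## Working session

There is one attempt and no reset: what is moved stays moved. The work goes in short steps, Python scripts to look and compute and a tool call to move; the robot and the scene stay as the last step left them, time stands still between calls to the robot, and variables do not carry over. Pictures are saved under pics/ and viewed, and the job is handed in when it is done.

Besides the shell and the picture viewer there is one more tool, called after ">>>" in YAML: its name, and indented under it one key for each argument. drive_tool: Moves the arm, as the interface text tells. Its arguments: {"type":"object","properties":{"deltas":{"type":"array","items":{"type":"number"}},"grip_force":{"type":"number"}},"required":["deltas"]}

```bash
mkdir -p pics; cat > h.py <<'E'
import numpy as np, cv2
from cell import get_obs, imaging, robot, models
def snap(name,fn):
    p=imaging.get_image(name); cv2.imwrite('pics/'+fn,p['color'][:,:,::-1]); return p
def w(p,c): return (np.array(p['T'])@np.r_[c,1])[:3]
def find(p,q):
    return [(round(d['confidence'],2),w(p,d['centre']).round(4).tolist()) for d in models.find_in(p,q)]
def proj(p,X):
    c=np.linalg.inv(p['T'])@np.r_[X,1]; u=np.array(p['mtx'])@np.array([c[0],-c[1],-c[2]]); return u[:2]/u[2]
def ray(p,px,z):
    d=np.linalg.inv(p['mtx'])@np.r_[px,1]; d=np.array([d[0],-d[1],-d[2]]); T=np.array(p['T']); d=T[:3,:3]@d; o=T[:3,3]
    return o+d*(z-o[2])/d[2]
E
python3 - <<'E'
from h import *
for n in ('scene','top'):
    p=snap(n,n+'0.png'); print(n,p.keys(),np.array(p['T']).round(3).tolist(),np.array(p['mtx']).round(1).tolist())
    for q in ['tray','plate_center','flat_mid','stud','keeper_post','keeper','mug','funnel','spoon','sugar_jar','rolling_pin','salt_jar']: print(q,find(p,q))
print(get_obs())
E
```

```text
scene dict_keys(['color', 'mtx', 'T', 'shot']) [[-0.675, -0.614, 0.41, 1.054], [0.738, -0.551, 0.39, 0.485], [-0.013, 0.565, 0.825, 1.059], [0.0, 0.0, 0.0, 1.0]] [[430.8, 0.0, 280.3], [0.0, 430.8, 205.7], [0.0, 0.0, 1.0]]
tray [(0.75, [0.5762, -0.0045, 0.0133]), (0.17, [0.6894, 0.4169, 0.1165])]
plate_center [(0.85, [0.5658, -0.0524, 0.0186]), (0.85, [0.6912, -0.2476, 0.0087]), (0.6, [0.3686, -0.0141, 0.0079])]
flat_mid [(0.95, [0.3711, -0.0153, 0.0054]), (0.85, [0.5624, -0.0536, 0.0219]), (0.57, [0.6938, -0.2513, 0.0061])]
stud [(0.92, [0.3652, -0.0145, 0.0091]), (0.79, [0.6936, -0.2479, 0.0065]), (0.67, [0.5619, -0.0535, 0.0196]), (0.46, [0.5277, 0.0536, 0.0207])]
keeper_post [(0.72, [0.5299, 0.0545, 0.022])]
keeper [(0.55, [0.5637, -0.0539, 0.0223]), (0.5, [0.536, 0.0565, 0.0212])]
mug []
funnel [(0.61, [0.7465, -0.0946, 0.028]), (0.59, [0.5667, -0.0558, 0.0179])]
spoon [(0.62, [0.5164, -0.1794, 0.017])]
sugar_jar [(0.62, [0.6887, 0.4143, 0.1142])]
rolling_pin [(0.98, [0.3773, 0.4481, 0.0416])]
salt_jar [(0.64, [0.4058, -0.3591, 0.0666])]
top dict_keys(['color', 'mtx', 'T', 'shot'
[... 1087 characters left out ...]
time': 1.3, 'joint_positions': array([-1.26546281e+00,  3.06813351e-01,  1.50640820e+00,  2.97973783e-05,
        1.32838751e+00, -7.35332605e-02]), 'joint_vel': array([-0.00092925, -0.00116866, -0.00145754, -0.00141608,  0.0016979 ,
       -0.00138073]), 'joint_efforts': array([-3.97322974e-04, -4.57498741e+01, -2.52326775e+01, -2.54519055e-04,
        1.17916319e-03, -9.79244163e-06]), 'position': array([ 0.21264518, -0.53424219,  0.24229414]), 'orientation': array([-9.82153806e-06,  9.82111761e-01,  1.88298936e-01,  1.34173052e-05]), 'contact_force': array([ 0.22920993, -0.94936163, -0.57470664]), 'ft_torque': array([0.05474353, 0.05201677, 0.04453219]), 'grip_width': 0.08517247404443007}
```

View pics/top0.png

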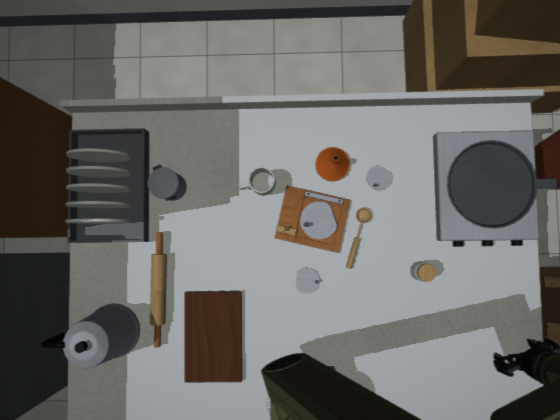

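View pics/scene0.png

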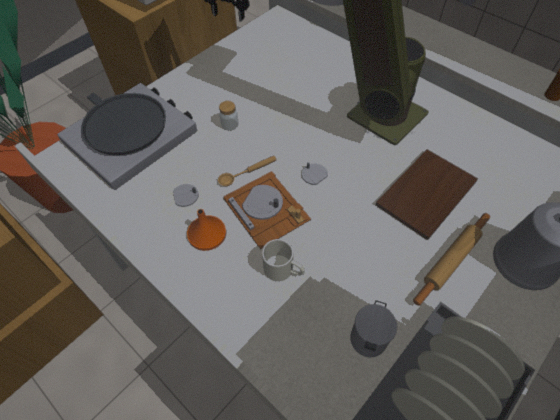

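```bash
python3 - <<'E'
import cv2
a=cv2.imread('pics/top0.png')[130:290,210:400]; cv2.imwrite('pics/top0c.png',cv2.resize(a,None,fx=3.7,fy=3.7,interpolation=cv2.INTER_CUBIC))
a=cv2.imread('pics/scene0.png'); cv2.imwrite('pics/scene0c.png',cv2.resize(a[150:330,150:390],None,fx=3.3,fy=3.3,interpolation=cv2.INTER_CUBIC))
E
```

```text
(no output)
```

View pics/top0c.png

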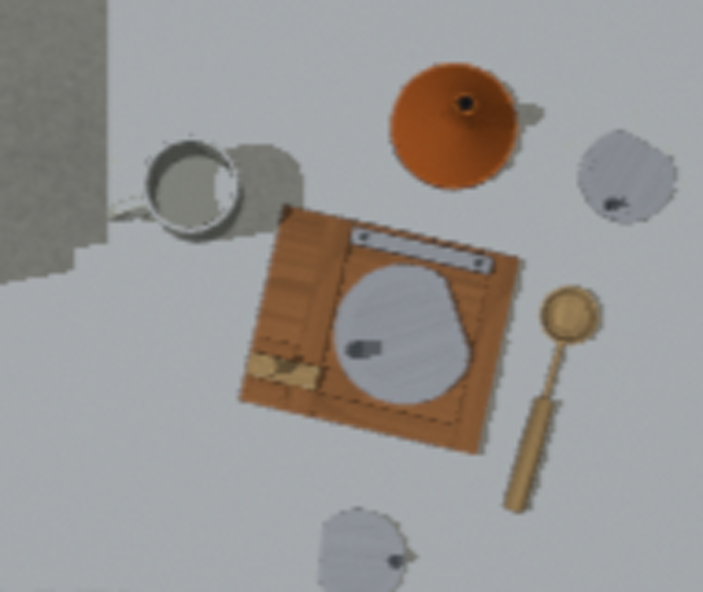

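View pics/scene0c.png

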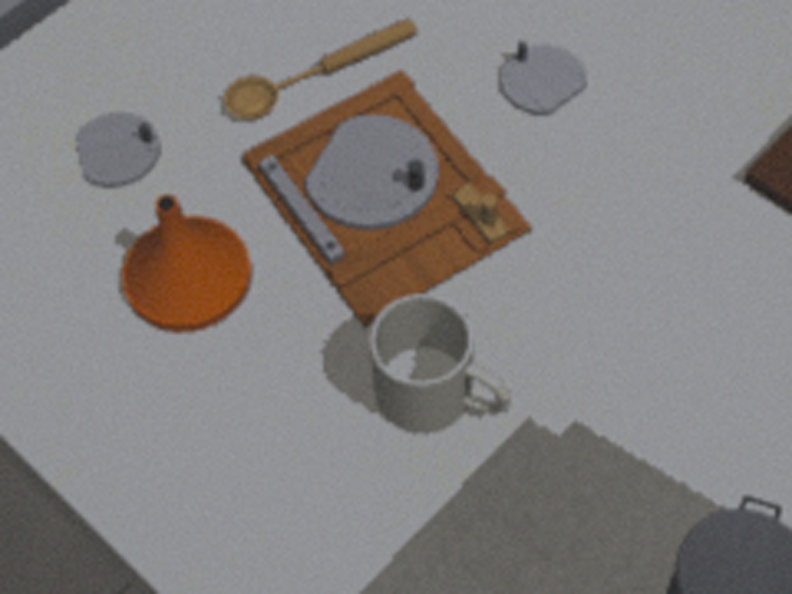

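The base is at about (0.57, -0.01) with the bar on the far side. The flat points right, about 60° off, and the two small plates are decoys. Next I'll measure tray, plate and stud more precisely.

```bash
cat >> h.py <<'E'
def dist2(*a): return np.hypot(*a)
E
python3 - <<'E'
from h import *
import json
def wr(im): return cv2.cvtColor(im,cv2.COLOR_BGR2HSV)
P={}
for n in ('top','scene'):
    p=imaging.get_image(n); P[n]=p
    im=np.ascontiguousarray(p['color'][:,:,::-1]); h=wr(im)
    seed=proj(p,[0.57,-0.01,0.013])
    m=((h[:,:,0]<22)&(h[:,:,1]>90)).astype(np.uint8)
    yy,xx=np.mgrid[:420,:560]; m[np.hypot(xx-seed[0],yy-seed[1])>70]=0
    m=cv2.morphologyEx(m,cv2.MORPH_CLOSE,np.ones((3,3)))
    k,lab,st,_=cv2.connectedComponentsWithStats(m); i=1+np.argmax(st[1:,4])
    c=max(cv2.findContours((lab==i).astype(np.uint8),cv2.RETR_EXTERNAL,cv2.CHAIN_APPROX_NONE)[0],key=cv2.contourArea)
    hull=cv2.convexHull(c)
    q=np.array([ray(p,u.astype(float),0.013)[:2] for u in hull[:,0]])
    r=cv2.minAreaRect((q*1000).astype(np.float32)); print(n,r,cv2.boxPoints(r).round(1).tolist())
    # plate: gray blob
    seed=proj(p,[0.562,-0.055,0.018])
    s=(h[:,:,1]<70).astype(np.uint8); s[np.hypot(xx-seed[0],yy-seed[1])>45]=0
    k,lab,st,_=cv2.connectedComponentsWithStats(s); i=lab[int(seed[1]),int(seed[0])]
    c=max(cv2.findContours((lab==i).astype(np.uint8),cv2.RETR_EXTERNAL,cv2.CHAIN_APPROX_NONE)[0],key=cv2.contourArea)
    q=np.array([ray(p,u.astype(float),0.018)[:2] for u in c[:,0]])*1000
    from scipy.optimize import least_squares
    f=lambda v:(np.hypot(q[:,0]-v[0],q[:,1]-v[1])-v[2])
    def f2(v):
        d=q-v[:2]; a=np.arctan2(d[:,1],d[:,0])-v[2]; a=(a+np.pi)%(2*np.pi)-np.pi
        R=np.where(np.abs(a)<np.arccos(47.6/60),47.6/np.maximum(np.cos(a),.3),60)
        return np.hypot(*d.T)-R+0*v[2]
    best=min((least_squares(f2,[562,-55,a],loss='soft_l1') for a in np.arange(-3,3.1,.5)),key=lambda s:s.cost)
    print('plate',best.x[:2].round(1),np.degrees(best.x[2]).round(1),best.cost,len(q), np.abs(best.fun).mean())
    cv2.imwrite(f'pics/{n}1.png',im)
E
```

```text
top ((565.2020263671875, -38.48970031738281), (207.5856475830078, 171.762939453125), 76.29749298095703) [[457.20001220703125, -119.0], [624.0999755859375, -159.6999969482422], [673.2000122070312, 42.0], [506.3999938964844, 82.69999694824219]]
plate [560.7 -59.5] -73.1 47.44376413143019 107 0.9139627152762082
scene ((566.1575927734375, -36.43171691894531), (211.42495727539062, 174.9014434814453), 76.20196533203125) [[456.0, -118.19999694824219], [625.9000244140625, -160.0], [676.2999877929688, 45.400001525878906], [506.3999938964844, 87.0999984741211]]
plate [565.4 -60.5] -87.4 1540.9231079105498 167 10.080167382046438
```

```bash
python3 - <<'E'
from h import *
p=imaging.get_image('top'); s=imaging.get_image('scene')
cv2.imwrite('pics/a.png',cv2.resize(np.ascontiguousarray(p['color'][170:260,260:360,::-1]),None,fx=6,fy=6,interpolation=cv2.INTER_CUBIC))
im=np.ascontiguousarray(s['color'][160:250,210:320,::-1]);im=cv2.resize(im,None,fx=6,fy=6,interpolation=cv2.INTER_CUBIC)
t=np.radians(-13.75);R=np.array([[np.cos(t),-np.sin(t)],[np.sin(t),np.cos(t)]]);O=np.array([.539,-.0516])
W=lambda x,y,z:np.r_[O+R@np.array([x,y])/1000,z]
b=cv2.imread('pics/a.png')
for X in [W(0,36.2,.018),W(0,36.2,.048),W(-31.5,105,.02),W(-31.5,105,.052),W(85,62,.022),W(85,-62,.022),W(-44,62.5,.013),W(-44,-62.5,.013),W(110,125,.013),W(-65,-85,.013)]:
    u=(proj(p,X)-[260,170]+.5)*6; v=(proj(s,X)-[210,160]+.5)*6
    cv2.circle(b,tuple(u.astype(int).tolist()),4,(0,255,0),1); cv2.circle(im,tuple(v.astype(int).tolist()),4,(0,255,0),1)
cv2.imwrite('pics/a2.png',b);cv2.imwrite('pics/b2.png',im)
print(W(0,36.2,0),W(-31.5,105,0))
E
```

```text
[ 0.54760423 -0.01643742  0.        ] [0.53335974 0.05787802 0.        ]
```

View pics/a2.png

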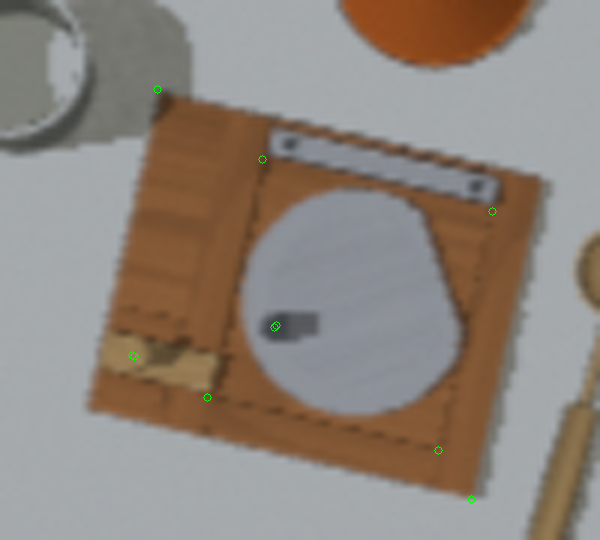

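View pics/b2.png

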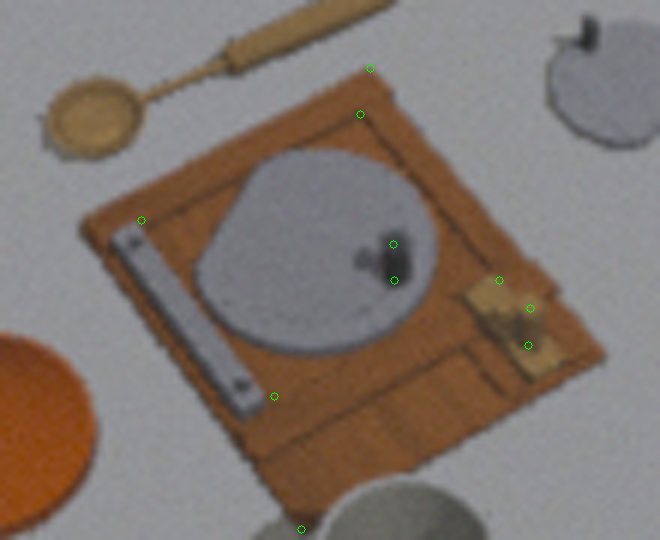

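```bash
cat >> h.py <<'E'
from scipy.spatial.transform import Rotation as Ro
TH=np.radians(-13.75);RT=np.array([[np.cos(TH),-np.sin(TH)],[np.sin(TH),np.cos(TH)]]);O=np.array([.539,-.0516])
def W(x,y): return O+RT@np.array([x,y])/1000
def toT(X): return RT.T@(np.array(X)[:2]-O)*1000
def pose():
    o=get_obs(); q=o['orientation']; M=Ro.from_quat([q[1],q[2],q[3],q[0]]).as_matrix()
    return o,o['position'],np.degrees(np.arctan2(M[1,0],M[0,0]))
def rows(way,start=None,g=0.5):
    """way: list of (x,y,z,psi) per row"""
    o,p,psi=pose()
    if start is not None: p,psi=np.array(start[:3]),start[3]
    out=[];p=np.array(p,float)
    for r in way:
        d=np.array(r[:3])-p; a=np.radians(psi); ex=np.array([np.cos(a),np.sin(a),0]); ey=np.array([np.sin(a),-np.cos(a),0])
        v=np.round(np.array([d@ex,d@ey,-d[2]])/.04,2); dp=-(r[3]-psi)/5; dp=round(dp,2)
        p=p+.04*(v[0]*ex+v[1]*ey-v[2]*np.array([0,0,1])); psi=psi-5*dp
        out.append([*v.tolist(),0,0,dp,g])
    for i in range(0,len(out),8):
        fl=sum(out[i:i+8],[]); print('['+','.join(f'{x+0:g}' for x in fl)+']')
    print('end',p.round(4),psi)
def lin(tgt,n,start=None):
    o,p,psi=pose(); s=np.r_[p,psi] if start is None else np.array(start)
    return [s+(np.array(tgt)-s)*(i+1)/n for i in range(n)]
def stat():
    o,p,psi=pose(); f=o['contact_force']; print('t',round(o['time'],2),'tray',toT(p).round(1),'z',p[2].round(4),'psi-tray',round(psi+13.75,1),'F tray',(RT.T@f[:2]).round(2),f[2].round(2),'grip',round(o['grip_width']*1000,1))
E
python3 - <<'E'
from h import *
x,y=W(0,36.2); rows(lin([x,y,.13,106.5],24)); stat()
E
```

```text
[0.52,-0.37,0.12,0,0,-0.71,0.5,0.55,-0.34,0.11,0,0,-0.7,0.5,0.56,-0.31,0.12,0,0,-0.71,0.5,0.59,-0.27,0.12,0,0,-0.71,0.5,0.6,-0.23,0.11,0,0,-0.7,0.5,0.61,-0.19,0.12,0,0,-0.71,0.5,0.62,-0.16,0.12,0,0,-0.71,0.5,0.63,-0.12,0.12,0,0,-0.7,0.5]
[0.64,-0.08,0.11,0,0,-0.71,0.5,0.64,-0.04,0.12,0,0,-0.71,0.5,0.64,0,0.12,0,0,-0.7,0.5,0.65,0.04,0.11,0,0,-0.71,0.5,0.63,0.08,0.12,0,0,-0.71,0.5,0.63,0.11,0.12,0,0,-0.7,0.5,0.63,0.16,0.11,0,0,-0.71,0.5,0.61,0.19,0.12,0,0,-0.71,0.5]
[0.6,0.24,0.12,0,0,-0.7,0.5,0.58,0.26,0.12,0,0,-0.71,0.5,0.57,0.31,0.11,0,0,-0.71,0.5,0.55,0.34,0.12,0,0,-0.7,0.5,0.52,0.37,0.12,0,0,-0.71,0.5,0.5,0.4,0.11,0,0,-0.71,0.5,0.48,0.43,0.12,0,0,-0.7,0.5,0.44,0.46,0.12,0,0,-0.71,0.5]
end [ 0.5475 -0.0166  0.1299] 106.50143606041205
t 1.5 tray [-202.3 -546.4] z 0.2423 psi-tray 35.5 F tray [ 0.55 -0.46] 0.34 grip 85.5
```

>>> drive_tool:
  deltas: [0.52,-0.37,0.12,0,0,-0.71,0.5,0.55,-0.34,0.11,0,0,-0.7,0.5,0.56,-0.31,0.12,0,0,-0.71,0.5,0.59,-0.27,0.12,0,0,-0.71,0.5,0.6,-0.23,0.11,0,0,-0.7,0.5,0.61,-0.19,0.12,0,0,-0.71,0.5,0.62,-0.16,0.12,0,0,-0.71,0.5,0.63,-0.12,0.12,0,0,-0.7,0.5]
  grip_force: 30

```text
time: 2.17
position: [0.3248, -0.3607, 0.2046]
orientation: [0.0, 0.906, 0.424, 0.0]
contact_force: [0.4, 0.2, -0.3]
grip_width: 0.0429
```

>>> drive_tool:
  deltas: [0.64,-0.08,0.11,0,0,-0.71,0.5,0.64,-0.04,0.12,0,0,-0.71,0.5,0.64,0,0.12,0,0,-0.7,0.5,0.65,0.04,0.11,0,0,-0.71,0.5,0.63,0.08,0.12,0,0,-0.71,0.5,0.63,0.11,0.12,0,0,-0.7,0.5,0.63,0.16,0.11,0,0,-0.71,0.5,0.61,0.19,0.12,0,0,-0.71,0.5]

```text
time: 2.83
position: [0.4365, -0.1879, 0.1675]
orientation: [0.0, 0.775, 0.632, 0.0]
contact_force: [-0.0, 0.2, 0.1]
grip_width: 0.0426
```

>>> drive_tool:
  deltas: [0.6,0.24,0.12,0,0,-0.7,0.5,0.58,0.26,0.12,0,0,-0.71,0.5,0.57,0.31,0.11,0,0,-0.71,0.5,0.55,0.34,0.12,0,0,-0.7,0.5,0.52,0.37,0.12,0,0,-0.71,0.5,0.5,0.4,0.11,0,0,-0.71,0.5,0.48,0.43,0.12,0,0,-0.7,0.5,0.44,0.46,0.12,0,0,-0.71,0.5]

```text
time: 3.5
position: [0.5483, -0.0153, 0.1298]
orientation: [0.0, 0.597, 0.802, 0.0]
contact_force: [0.5, -0.3, -0.2]
grip_width: 0.0427
```

```bash
python3 - <<'E'
from h import *
stat()
x,y=W(0,36.2); rows(lin([x,y,.035,106.5],8))
E
```

```text
t 3.5 tray [ 0.4 37.4] z 0.1298 psi-tray 120.4 F tray [ 0.57 -0.13] -0.19 grip 42.7
[0,0,0.3,0,0,0,0.5,-0.01,-0.01,0.29,0,0,0.01,0.5,0,0,0.3,0,0,0,0.5,0,0,0.3,0,0,0.01,0.5,0,0,0.29,0,0,0,0.5,-0.01,-0.01,0.3,0,0,0.01,0.5,0,0,0.29,0,0,0,0.5,0,0,0.3,0,0,0.01,0.5]
end [ 0.5477 -0.0163  0.035 ] 106.48648261754367
```

Good tracking. Next comes the straight descent around the stud, then the grip closes.

>>> drive_tool:
  deltas: [-0.01,-0.01,0.3,0,0,0,0.5,-0.01,-0.01,0.29,0,0,0,0.5,0,0,0.3,0,0,0,0.5,0,0,0.3,0,0,0,0.5,0,0,0.29,0,0,0,0.5,0,0,0.3,0,0,0,0.5,0,0,0.29,0,0,0,0.5,0,0,0.28,0,0,0,0.5]

```text
time: 4.17
position: [0.5473, -0.0176, 0.0354]
orientation: [0.0, 0.598, 0.801, 0.0]
contact_force: [0.0, -0.2, -0.5]
grip_width: 0.0424
```

>>> drive_tool:
  deltas: [0,0,0,0,0,0,0.3,0,0,0,0,0,0,0.2,0,0,0,0,0,0,0.15,0,0,0,0,0,0,0.12,0,0,0,0,0,0,0.1,0,0,0,0,0,0,0.1,0,0,0,0,0,0,0.1,0,0,0,0,0,0,0.1]
  grip_force: 20

```text
time: 4.83
position: [0.5471, -0.0176, 0.0361]
orientation: [0.0, 0.598, 0.801, 0.0]
contact_force: [-0.5, -0.2, -4.2]
grip_width: 0.013
```

```bash
python3 - <<'E'
from h import *
stat()
p=snap('top','c.png');s=snap('scene','d.png')
a=cv2.resize(cv2.imread('pics/c.png')[170:260,260:360],None,fx=4,fy=4); b=cv2.resize(cv2.imread('pics/d.png')[160:250,210:310],None,fx=4,fy=4)
cv2.imwrite('pics/cd.png',np.hstack([a,b]))
E
```

```text
t 4.83 tray [-0.2 35. ] z 0.0361 psi-tray 120.3 F tray [-0.44 -0.28] -4.23 grip 13.0
```

View pics/cd.png

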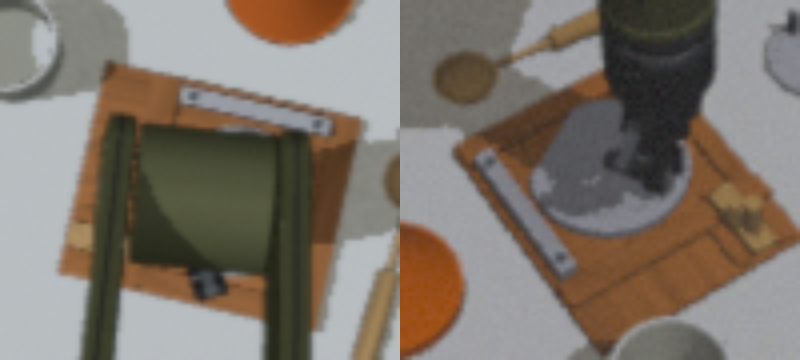

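Gripped at 13 mm, with a 4 N vertical preload from the pads swinging. I'll relieve it by re-gripping and check the sign of the force.

>>> drive_tool:
  deltas: [0,0,0,0,0,0,0.25,0,0,0,0,0,0,0.25,0,0,-0.03,0,0,0,0.25,0,0,0,0,0,0,0.2,0,0,0,0,0,0,0.18,0,0,0,0,0,0,0.16,0,0,0,0,0,0,0.15,0,0,0,0,0,0,0.14]
  grip_force: 20

```text
time: 5.6
position: [0.5472, -0.0176, 0.0374]
orientation: [0.0, 0.598, 0.801, 0.0]
contact_force: [0.2, 0.7, 3.7]
grip_width: 0.0132
```

```bash
python3 - <<'E'
from h import *
stat()
E
```

```text
t 5.6 tray [-0.1 35. ] z 0.0374 psi-tray 120.3 F tray [0.03 0.77] 3.66 grip 13.2
```

```bash
python3 - <<'E'
from h import *
o,p,psi=pose(); way=[]
n=24
for i in range(1,n+1):
    f=i/n; a=np.radians(121.5+58.5*f); r=44+f; cx=22.9+2.1*f; cy=-2.5+2.5*f
    x,y=W(cx+r*np.cos(a),cy+r*np.sin(a)); way.append([x,y,.0375,psi+(180-120.3)*f])
rows(way,g=.12)
E
```

```text
[0,-0.04,0,0,0,-0.5,0.12,0,-0.05,0,0,0,-0.49,0.12,0,-0.04,0,0,0,-0.5,0.12,0,-0.04,0,0,0,-0.5,0.12,0,-0.05,0,0,0,-0.5,0.12,0,-0.04,0,0,0,-0.49,0.12,0,-0.04,0,0,0,-0.5,0.12,0,-0.05,0,0,0,-0.5,0.12]
[0,-0.04,0,0,0,-0.5,0.12,0,-0.05,0,0,0,-0.49,0.12,0,-0.04,0,0,0,-0.5,0.12,-0.01,-0.04,0,0,0,-0.5,0.12,0,-0.05,0,0,0,-0.5,0.12,0,-0.04,0,0,0,-0.49,0.12,0,-0.05,0,0,0,-0.5,0.12,0,-0.04,0,0,0,-0.5,0.12]
[0,-0.04,0,0,0,-0.5,0.12,0,-0.05,0,0,0,-0.5,0.12,-0.01,-0.04,0,0,0,-0.49,0.12,0,-0.05,0,0,0,-0.5,0.12,0,-0.04,0,0,0,-0.5,0.12,0,-0.05,0,0,0,-0.5,0.12,0,-0.04,0,0,0,-0.49,0.12,0,-0.05,0,0,0,-0.5,0.12]
end [ 0.5194 -0.0469  0.0374] 166.20336388566503
```

>>> drive_tool:
  deltas: [0,-0.04,0,0,0,-0.5,0.12,0,-0.05,0,0,0,-0.5,0.12,0,-0.04,0,0,0,-0.5,0.12,0,-0.04,0,0,0,-0.5,0.12,0,-0.05,0,0,0,-0.5,0.12,0,-0.04,0,0,0,-0.5,0.12,0,-0.04,0,0,0,-0.5,0.12,0,-0.05,0,0,0,-0.5,0.12]

```text
time: 6.27
position: [0.5348, -0.0236, 0.0374]
orientation: [0.0, 0.449, 0.893, 0.0]
contact_force: [0.8, 0.1, 2.1]
grip_width: 0.0128
```

```bash
python3 - <<'E'
from h import *
stat()
E
```

```text
t 6.27 tray [-10.7  26.2] z 0.0374 psi-tray 140.4 F tray [0.78 0.3 ] 2.11 grip 12.8
```

Moving with low force. I'll continue along the arc.

>>> drive_tool:
  deltas: [0,-0.04,0,0,0,-0.5,0.12,0,-0.05,0,0,0,-0.5,0.12,0,-0.04,0,0,0,-0.5,0.12,-0.01,-0.04,0,0,0,-0.5,0.12,0,-0.05,0,0,0,-0.5,0.12,0,-0.04,0,0,0,-0.5,0.12,0,-0.05,0,0,0,-0.5,0.12,0,-0.04,0,0,0,-0.5,0.12]

```text
time: 6.93
position: [0.5252, -0.0339, 0.0374]
orientation: [0.0, 0.287, 0.958, 0.0]
contact_force: [-0.5, -0.3, 2.9]
grip_width: 0.0129
```

>>> drive_tool:
  deltas: [0,-0.04,0,0,0,-0.5,0.12,0,-0.05,0,0,0,-0.5,0.12,-0.01,-0.04,0,0,0,-0.5,0.12,0,-0.05,0,0,0,-0.5,0.12,0,-0.04,0,0,0,-0.5,0.12,0,-0.05,0,0,0,-0.5,0.12,0,-0.04,0,0,0,-0.5,0.12,0,-0.05,0,0,0,-0.5,0.12]

```text
time: 7.6
position: [0.5197, -0.0471, 0.0374]
orientation: [0.001, 0.117, 0.993, 0.0]
contact_force: [0.7, -0.9, 2.9]
grip_width: 0.013
```

```bash
python3 - <<'E'
from h import *
stat()
p=snap('top','e.png');s=snap('scene','f.png')
a=cv2.resize(cv2.imread('pics/e.png')[170:260,260:360],None,fx=4,fy=4); b=cv2.resize(cv2.imread('pics/f.png')[160:250,210:310],None,fx=4,fy=4)
cv2.imwrite('pics/ef.png',np.hstack([a,b]))
E
```

```text
t 7.6 tray [-19.8  -0.2] z 0.0374 psi-tray 180.4 F tray [ 0.89 -0.7 ] 2.9 grip 13.0
```

View pics/ef.png

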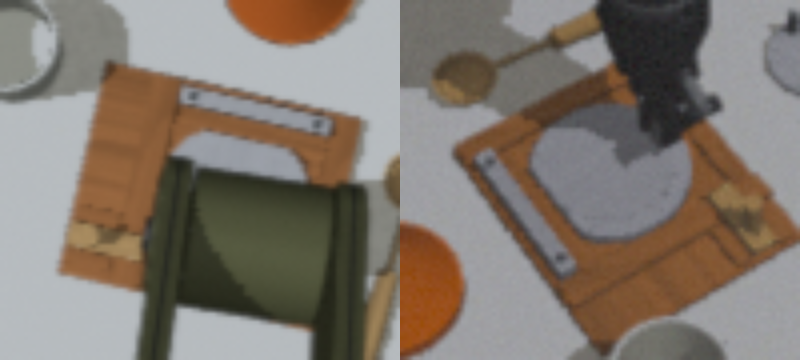

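Flat now faces the bar. I'll open slightly, turn the tool 90° about the stud so a finger face pushes along the channel, and re-grip.

>>> drive_tool:
  deltas: [0,0,0,0,0,0,0.3,0,0,0,0,0,0,0.3,0,0,0,0,0,1,0.3,0,0,0,0,0,1,0.3,0,0,0,0,0,1,0.3,0,0,0,0,0,1,0.3,0,0,0,0,0,1,0.3,0,0,0,0,0,1,0.3]

```text
time: 8.37
position: [0.519, -0.0467, 0.0368]
orientation: [-0.0, 0.373, 0.928, -0.0]
contact_force: [0.8, -0.8, -0.3]
grip_width: 0.0253
```

>>> drive_tool:
  deltas: [0,0,0,0,0,1,0.3,0,0,0,0,0,1,0.3,0,0,0,0,0,1,0.3,0,0,0,0,0,1,0.3,0,0,0,0,0,1,0.3,0,0,0,0,0,1,0.3,0,0,0,0,0,1,0.3,0,0,0,0,0,1,0.3]

```text
time: 9.03
position: [0.519, -0.0467, 0.0368]
orientation: [-0.0, 0.668, 0.744, -0.0]
contact_force: [-0.4, -0.6, 0.3]
grip_width: 0.0254
```

>>> drive_tool:
  deltas: [0,0,0,0,0,1,0.3,0,0,0,0,0,1,0.3,0,0,0,0,0,1,0.3,0,0,0,0,0,1,0.3,0,0,0,0,0,0.1,0.25,0,0,0,0,0,0,0.2,0,0,0,0,0,0,0.16,0,0,0,0,0,0,0.14]

```text
time: 9.7
position: [0.5192, -0.0468, 0.037]
orientation: [-0.0, 0.788, 0.616, -0.0]
contact_force: [0.1, -1.2, -0.1]
grip_width: 0.0131
```

>>> drive_tool:
  deltas: [0,0,0,0,0,0,0.12,0,0,0,0,0,0,0.12,0,-0.05,0,0,0,0,0.12,0,-0.05,0,0,0,0,0.12,0,-0.05,0,0,0,0,0.12,0,-0.05,0,0,0,0,0.12,0,0,0,0,0,0,0.12,0,0,0,0,0,0,0.12]

```text
time: 10.37
position: [0.511, -0.0449, 0.037]
orientation: [-0.0, 0.788, 0.616, -0.0]
contact_force: [0.4, -0.2, -2.4]
grip_width: 0.013
```

```bash
python3 - <<'E'
from h import *
stat()
p=snap('top','g.png');s=snap('scene','i.png')
a=cv2.resize(cv2.imread('pics/g.png')[170:260,260:360],None,fx=4,fy=4); b=cv2.resize(cv2.imread('pics/i.png')[160:250,210:310],None,fx=4,fy=4)
cv2.imwrite('pics/gi.png',np.hstack([a,b]))
E
```

```text
t 10.37 tray [-28.8  -0.2] z 0.037 psi-tray 89.8 F tray [ 0.43 -0.11] -2.44 grip 13.0
```

View pics/gi.png

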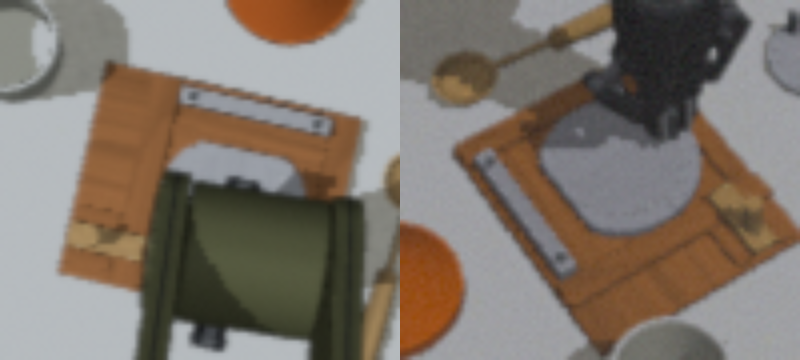

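That was the wrong sign, about 8 mm backwards within the channel and harmless. Now towards the bar (+tool y).

>>> drive_tool:
  deltas: [0,0.05,0,0,0,0,0.12,0,0.05,0,0,0,0,0.12,0,0.05,0,0,0,0,0.12,0,0.05,0,0,0,0,0.12,0,0.05,0,0,0,0,0.12,0,0.05,0,0,0,0,0.12,0,0.05,0,0,0,0,0.12,0,0.05,0,0,0,0,0.12]

```text
time: 11.13
position: [0.5272, -0.0489, 0.037]
orientation: [-0.0, 0.788, 0.616, -0.0]
contact_force: [-1.8, -0.8, -1.7]
grip_width: 0.0131
```

>>> drive_tool:
  deltas: [0,0.01,0,0,0,0,0.12,0,0.01,0,0,0,0,0.12,0,0.01,0,0,0,0,0.12,0,0.01,0,0,0,0,0.12,0,0.01,0,0,0,0,0.12,0,0.01,0,0,0,0,0.12,0,0.01,0,0,0,0,0.12,0,0.01,0,0,0,0,0.12]

```text
time: 11.8
position: [0.53, -0.0496, 0.037]
orientation: [-0.0, 0.788, 0.616, -0.0]
contact_force: [-0.5, 0.1, -3.5]
grip_width: 0.0128
```

```bash
python3 - <<'E'
from h import *
stat()
p=snap('top','g.png');s=snap('scene','i.png')
a=cv2.resize(cv2.imread('pics/g.png')[170:260,260:360],None,fx=4,fy=4); b=cv2.resize(cv2.imread('pics/i.png')[160:250,210:310],None,fx=4,fy=4)
cv2.imwrite('pics/gi2.png',np.hstack([a,b]))
E
```

```text
t 11.8 tray [-9.2 -0.2] z 0.037 psi-tray 89.8 F tray [-0.54 -0.02] -3.48 grip 12.8
```

View pics/gi2.png

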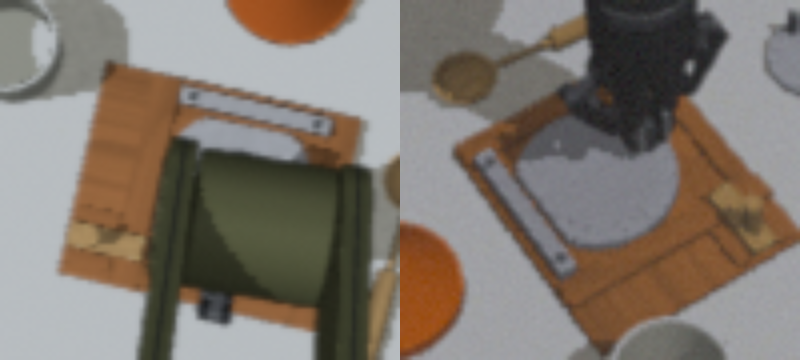

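>>> drive_tool:
  deltas: [0,0.01,0,0,0,0,0.12,0,0.01,0,0,0,0,0.12,0,0.01,0,0,0,0,0.12,0,0.01,0,0,0,0,0.12,0,0.01,0,0,0,0,0.12,0,0.01,0,0,0,0,0.12,0,0.01,0,0,0,0,0.12,0,0.01,0,0,0,0,0.12]

```text
time: 12.57
position: [0.5333, -0.0504, 0.0371]
orientation: [-0.0, 0.788, 0.616, -0.0]
contact_force: [-0.5, 0.7, -3.4]
grip_width: 0.0126
```

>>> drive_tool:
  deltas: [0,0.01,0,0,0,0,0.12,0,0.01,0,0,0,0,0.12,0,0.01,0,0,0,0,0.12,0,0.01,0,0,0,0,0.12,0,0,0,0,0,0,0.12,0,0,0,0,0,0,0.12,0,0,0,0,0,0,0.12,0,0,0,0,0,0,0.12]

```text
time: 13.23
position: [0.535, -0.0508, 0.0371]
orientation: [0.0, 0.788, 0.616, 0.0]
contact_force: [-0.3, 1.2, -4.3]
grip_width: 0.0131
```

```bash
python3 - <<'E'
from h import *
stat()
p=snap('top','g.png');s=snap('scene','i.png')
a=cv2.resize(cv2.imread('pics/g.png')[170:260,260:360],None,fx=4,fy=4); b=cv2.resize(cv2.imread('pics/i.png')[160:250,210:310],None,fx=4,fy=4)
cv2.imwrite('pics/gi3.png',np.hstack([a,b]))
E
```

```text
t 13.23 tray [-4.1 -0.2] z 0.0371 psi-tray 89.8 F tray [-0.53  1.07] -4.3 grip 13.1
```

View pics/gi3.png

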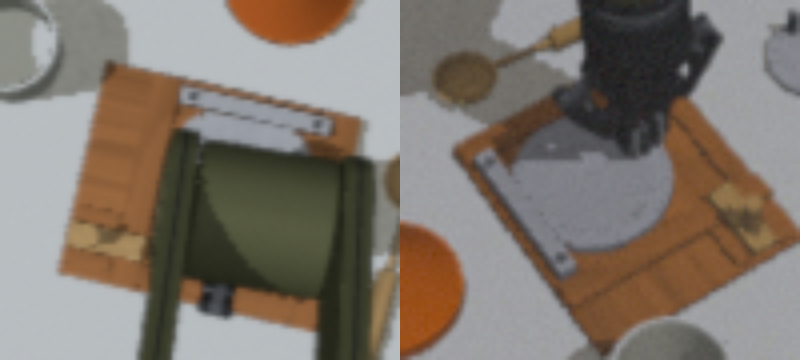

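>>> drive_tool:
  deltas: [0,0.01,0,0,0,0,0.12,0,0,0,0,0,0,0.12,0,0.01,0,0,0,0,0.12,0,0,0,0,0,0,0.12,0,0.01,0,0,0,0,0.12,0,0,0,0,0,0,0.12,0,0,0,0,0,0,0.12,0,0,0,0,0,0,0.12]

```text
time: 14.0
position: [0.5354, -0.0509, 0.037]
orientation: [-0.0, 0.788, 0.616, -0.0]
contact_force: [-3.0, 1.2, -1.2]
grip_width: 0.013
```

>>> drive_tool:
  deltas: [0,0.01,0,0,0,0,0.12,0,0,0,0,0,0,0.12,0,0.01,0,0,0,0,0.12,0,0,0,0,0,0,0.12,0,0,0,0,0,0,0.12,0,0,0,0,0,0,0.12,0,0,0,0,0,0,0.12,0,0,0,0,0,0,0.12]

```text
time: 14.67
position: [0.5356, -0.0509, 0.037]
orientation: [-0.001, 0.788, 0.616, -0.001]
contact_force: [-5.0, 1.5, -1.0]
grip_width: 0.013
```

```bash
python3 - <<'E'
from h import *
stat()
E
```

```text
t 14.67 tray [-3.5 -0.1] z 0.037 psi-tray 89.7 F tray [-5.25  0.24] -1.05 grip 13.0
```

Contact found at stud x ≈ -3.5. I'll build up to about 10 N.

>>> drive_tool:
  deltas: [0,0.01,0,0,0,0,0.12,0,0,0,0,0,0,0.12,0,0.01,0,0,0,0,0.12,0,0,0,0,0,0,0.12,0,0.01,0,0,0,0,0.12,0,0,0,0,0,0,0.12,0,0,0,0,0,0,0.12,0,0,0,0,0,0,0.12]

```text
time: 15.33
position: [0.5357, -0.0508, 0.037]
orientation: [-0.002, 0.788, 0.616, -0.001]
contact_force: [-6.9, 3.1, 1.6]
grip_width: 0.0129
```

```bash
python3 - <<'E'
from h import *
stat()
E
```

```text
t 15.33 tray [-3.4 -0. ] z 0.037 psi-tray 89.7 F tray [-7.44  1.39] 1.62 grip 12.9
```

>>> drive_tool:
  deltas: [0,0.01,0,0,0,0,0.12,0,0.01,0,0,0,0,0.12,0,0.01,0,0,0,0,0.12,0,0.01,0,0,0,0,0.12,0,0,0,0,0,0,0.12,0,0,0,0,0,0,0.12,0,0,0,0,0,0,0.12,0,0,0,0,0,0,0.12]

```text
time: 16.0
position: [0.5359, -0.0508, 0.037]
orientation: [-0.003, 0.788, 0.616, -0.002]
contact_force: [-8.9, 3.8, 4.6]
grip_width: 0.013
```

>>> drive_tool:
  deltas: [0.01,0,0,0,0,0,0.12,0.01,0,0,0,0,0,0.12,0.01,0,0,0,0,0,0.12,-0.01,0,0,0,0,0,0.12,-0.01,0,0,0,0,0,0.12,-0.01,0,0,0,0,0,0.12,-0.01,0,0,0,0,0,0.12,-0.01,0,0,0,0,0,0.12]

```text
time: 16.67
position: [0.536, -0.0513, 0.0369]
orientation: [-0.003, 0.788, 0.616, -0.002]
contact_force: [-7.8, 5.9, 3.5]
grip_width: 0.0128
```

```bash
python3 - <<'E'
from h import *
stat()
E
```

```text
t 16.67 tray [-3.  -0.4] z 0.0369 psi-tray 89.7 F tray [-8.96  3.92] 3.49 grip 12.8
```

>>> drive_tool:
  deltas: [0.01,0.01,0,0,0,0,0.12,0.01,0.01,0,0,0,0,0.12,0.01,0.01,0,0,0,0,0.12,0.01,0,0,0,0,0,0.12,0.01,0,0,0,0,0,0.12,0.01,0,0,0,0,0,0.12,0,0,0,0,0,0,0.12,0,0,0,0,0,0,0.12]

```text
time: 17.33
position: [0.5361, -0.0508, 0.0369]
orientation: [-0.003, 0.788, 0.616, -0.003]
contact_force: [-10.3, -0.8, 6.2]
grip_width: 0.0128
```

>>> drive_tool:
  deltas: [-0.01,0,0,0,0,0,0.12,-0.01,0,0,0,0,0,0.12,0,0,0,0,0,0,0.12,0,0,0,0,0,0,0.12,0,0,0,0,0,0,0.12,0,0,0,0,0,0,0.12,0,0,0,0,0,0,0.12,0,0,0,0,0,0,0.12]

```text
time: 18.0
position: [0.5361, -0.0509, 0.0369]
orientation: [-0.003, 0.788, 0.616, -0.003]
contact_force: [-11.2, 2.5, 5.9]
grip_width: 0.0129
```

```bash
python3 - <<'E'
from h import *
stat()
p=snap('top','g.png');s=snap('scene','i.png')
a=cv2.resize(cv2.imread('pics/g.png')[180:240,270:350],None,fx=5,fy=5,interpolation=cv2.INTER_CUBIC); b=cv2.resize(cv2.imread('pics/i.png')[170:230,210:290],None,fx=5,fy=5,interpolation=cv2.INTER_CUBIC)
cv2.imwrite('pics/gi4.png',np.hstack([a,b]))
E
```

```text
t 18.0 tray [-3.  0.] z 0.0369 psi-tray 89.8 F tray [-11.44  -0.24] 5.87 grip 12.9
```

View pics/gi4.png

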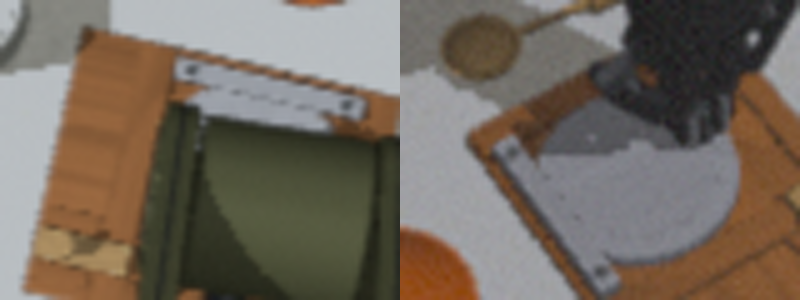

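Flush in both views, with 11.4 N on the tool. I'll hold a moment longer, unload to a few newtons, then open.

>>> drive_tool:
  deltas: [0,0,0,0,0,0,0.12,0,0,0,0,0,0,0.12,0,0,0,0,0,0,0.12,0,0,0,0,0,0,0.12,0,0,0,0,0,0,0.12,0,0,0,0,0,0,0.12,0,0,0,0,0,0,0.12,0,0,0,0,0,0,0.12]

```text
time: 18.77
position: [0.5361, -0.0509, 0.0369]
orientation: [-0.003, 0.788, 0.616, -0.003]
contact_force: [-11.0, 1.4, 5.8]
grip_width: 0.0131
```

>>> drive_tool:
  deltas: [0,-0.02,0,0,0,0,0.12,0,-0.02,0,0,0,0,0.12,0,-0.02,0,0,0,0,0.12,0,-0.01,0,0,0,0,0.12,0,0,0,0,0,0,0.12,0,0,0,0,0,0,0.12,0,0,0,0,0,0,0.12,0,0,0,0,0,0,0.12]

```text
time: 19.43
position: [0.5361, -0.0509, 0.0369]
orientation: [-0.001, 0.788, 0.616, -0.001]
contact_force: [-6.0, -0.2, 0.8]
grip_width: 0.0131
```

```bash
python3 - <<'E'
from h import *
stat()
E
```

```text
t 19.43 tray [-3.  0.] z 0.0369 psi-tray 89.8 F tray [-5.75 -1.6 ] 0.81 grip 13.1
```

Position hasn't moved. I'll unload a bit more, open, then rise.

>>> drive_tool:
  deltas: [0,-0.02,0,0,0,0,0.12,0,-0.02,0,0,0,0,0.12,0,0,0,0,0,0,0.12,0,0,0,0,0,0,0.15,0,0,0,0,0,0,0.25,0,0,0,0,0,0,0.35,0,0,0,0,0,0,0.35,0,0,0,0,0,0,0.35]

```text
time: 20.1
position: [0.5384, -0.0506, 0.0377]
orientation: [0.001, 0.788, 0.616, 0.001]
contact_force: [-0.2, -0.3, -0.6]
grip_width: 0.0299
```

>>> drive_tool:
  deltas: [0,0,-0.1,0,0,0,0.35,0,0,-0.2,0,0,0,0.35,0,0,-0.3,0,0,0,0.35,0,0,-0.4,0,0,0,0.35,0,0,-0.4,0,0,0,0.35,0,0,-0.4,0,0,0,0.35,0,0,-0.4,0,0,0,0.35,0,0,-0.4,0,0,0,0.35]

```text
time: 20.77
position: [0.5368, -0.0504, 0.1428]
orientation: [0.0, 0.788, 0.616, 0.0]
contact_force: [-0.1, -0.1, 0.1]
grip_width: 0.03
```

```bash
python3 - <<'E'
from h import *
stat()
o,p,psi=pose()
x,y=W(-31.5,120); rows(lin([x,y,.13,psi+90],24),g=.5)
E
```

```text
t 20.77 tray [-2.5  0.6] z 0.1428 psi-tray 89.8 F tray [-0.1  -0.13] 0.14 grip 30.0
[0.12,-0.03,0.01,0,0,-0.75,0.5,0.13,-0.02,0.02,0,0,-0.75,0.5,0.13,-0.02,0.01,0,0,-0.75,0.5,0.13,0,0.01,0,0,-0.75,0.5,0.12,0,0.02,0,0,-0.75,0.5,0.13,0.01,0.01,0,0,-0.75,0.5,0.13,0.02,0.01,0,0,-0.75,0.5,0.12,0.03,0.02,0,0,-0.75,0.5]
[0.13,0.03,0.01,0,0,-0.75,0.5,0.12,0.04,0.01,0,0,-0.75,0.5,0.11,0.06,0.02,0,0,-0.75,0.5,0.12,0.05,0.01,0,0,-0.75,0.5,0.11,0.07,0.01,0,0,-0.75,0.5,0.1,0.07,0.02,0,0,-0.75,0.5,0.1,0.08,0.01,0,0,-0.75,0.5,0.1,0.09,0.01,0,0,-0.75,0.5]
[0.08,0.09,0.02,0,0,-0.75,0.5,0.09,0.1,0.01,0,0,-0.75,0.5,0.07,0.1,0.01,0,0,-0.75,0.5,0.07,0.11,0.02,0,0,-0.75,0.5,0.06,0.11,0.01,0,0,-0.75,0.5,0.06,0.12,0.01,0,0,-0.75,0.5,0.04,0.12,0.02,0,0,-0.75,0.5,0.04,0.12,0.01,0,0,-0.75,0.5]
end [0.5371 0.0724 0.13  ] 166.0038941671383
```

```bash
python3 - <<'E'
from h import *
o,p,psi=pose()
x,y=W(-31.5,105); rows(lin([x,y,.13,psi+90],24),g=.5)
E
```

```text
[0.11,-0.03,0.01,0,0,-0.75,0.5,0.11,-0.02,0.02,0,0,-0.75,0.5,0.11,-0.02,0.01,0,0,-0.75,0.5,0.11,-0.01,0.01,0,0,-0.75,0.5,0.12,0,0.02,0,0,-0.75,0.5,0.11,0,0.01,0,0,-0.75,0.5,0.11,0.02,0.01,0,0,-0.75,0.5,0.11,0.02,0.02,0,0,-0.75,0.5]
[0.11,0.03,0.01,0,0,-0.75,0.5,0.11,0.03,0.01,0,0,-0.75,0.5,0.1,0.04,0.02,0,0,-0.75,0.5,0.11,0.05,0.01,0,0,-0.75,0.5,0.09,0.06,0.01,0,0,-0.75,0.5,0.1,0.06,0.02,0,0,-0.75,0.5,0.09,0.07,0.01,0,0,-0.75,0.5,0.09,0.07,0.01,0,0,-0.75,0.5]
[0.08,0.08,0.02,0,0,-0.75,0.5,0.07,0.08,0.01,0,0,-0.75,0.5,0.07,0.09,0.01,0,0,-0.75,0.5,0.07,0.09,0.02,0,0,-0.75,0.5,0.05,0.1,0.01,0,0,-0.75,0.5,0.06,0.1,0.01,0,0,-0.75,0.5,0.04,0.1,0.02,0,0,-0.75,0.5,0.04,0.11,0.01,0,0,-0.75,0.5]
end [0.5333 0.0579 0.13  ] 166.0038941671383
```

>>> drive_tool:
  deltas: [0.11,-0.03,0.01,0,0,-0.75,0.5,0.11,-0.02,0.02,0,0,-0.75,0.5,0.11,-0.02,0.01,0,0,-0.75,0.5,0.11,-0.01,0.01,0,0,-0.75,0.5,0.12,0,0.02,0,0,-0.75,0.5,0.11,0,0.01,0,0,-0.75,0.5,0.11,0.02,0.01,0,0,-0.75,0.5,0.11,0.02,0.02,0,0,-0.75,0.5]

```text
time: 21.43
position: [0.5358, -0.0142, 0.1377]
orientation: [0.001, 0.6, 0.8, 0.0]
contact_force: [-0.4, -0.2, 0.2]
grip_width: 0.0425
```

>>> drive_tool:
  deltas: [0.11,0.03,0.01,0,0,-0.75,0.5,0.11,0.03,0.01,0,0,-0.75,0.5,0.1,0.04,0.02,0,0,-0.75,0.5,0.11,0.05,0.01,0,0,-0.75,0.5,0.09,0.06,0.01,0,0,-0.75,0.5,0.1,0.06,0.02,0,0,-0.75,0.5,0.09,0.07,0.01,0,0,-0.75,0.5,0.09,0.07,0.01,0,0,-0.75,0.5]

```text
time: 22.1
position: [0.5345, 0.0222, 0.1336]
orientation: [0.001, 0.373, 0.928, 0.0]
contact_force: [0.6, -0.1, 0.0]
grip_width: 0.0427
```

>>> drive_tool:
  deltas: [0.08,0.08,0.02,0,0,-0.75,0.5,0.07,0.08,0.01,0,0,-0.75,0.5,0.07,0.09,0.01,0,0,-0.75,0.5,0.07,0.09,0.02,0,0,-0.75,0.5,0.05,0.1,0.01,0,0,-0.75,0.5,0.06,0.1,0.01,0,0,-0.75,0.5,0.04,0.1,0.02,0,0,-0.75,0.5,0.04,0.11,0.01,0,0,-0.75,0.5]

```text
time: 22.77
position: [0.5333, 0.0582, 0.1292]
orientation: [0.001, 0.12, 0.993, 0.0]
contact_force: [-0.2, -0.5, 0.2]
grip_width: 0.0429
```

```bash
python3 - <<'E'
from h import *
stat()
p=snap('top','g.png');s=snap('scene','i.png')
a=cv2.resize(cv2.imread('pics/g.png')[170:250,260:360],None,fx=4,fy=4,interpolation=cv2.INTER_CUBIC); b=cv2.resize(cv2.imread('pics/i.png')[160:240,210:310],None,fx=4,fy=4,interpolation=cv2.INTER_CUBIC)
cv2.imwrite('pics/gi5.png',np.hstack([a,b]))
E
```

```text
t 22.77 tray [-31.6 105.3] z 0.1292 psi-tray 179.9 F tray [-0.05 -0.56] 0.16 grip 42.9
```

View pics/gi5.png

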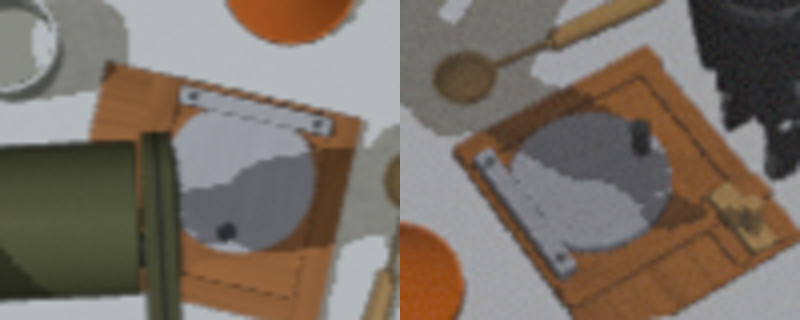

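The plate is home: the flat lies along the bar and the stud is straight behind, at (227,232) in the crop. Now I'll descend on the keeper post and grip it.

>>> drive_tool:
  deltas: [0,0,0.29,0,0,0,0.5,0,0,0.29,0,0,0,0.5,0,0,0.29,0,0,0,0.5,0,0,0.29,0,0,0,0.5,0,0,0.29,0,0,0,0.5,0,0,0.29,0,0,0,0.5,0,0,0.29,0,0,0,0.5,0,0,0.25,0,0,0,0.5]

```text
time: 23.53
position: [0.5333, 0.0577, 0.0369]
orientation: [0.0, 0.123, 0.992, 0.0]
contact_force: [0.3, -0.9, 0.1]
grip_width: 0.0427
```

>>> drive_tool:
  deltas: [0,0,0,0,0,0,0.4,0,0,0,0,0,0,0.3,0,0,0,0,0,0,0.2,0,0,0,0,0,0,0.15,0,0,0,0,0,0,0.12,0,0,0,0,0,0,0.12,0,0,0,0,0,0,0.12,0,0,0,0,0,0,0.12]
  grip_force: 20

```text
time: 24.2
position: [0.5331, 0.0566, 0.0378]
orientation: [0.0, 0.122, 0.993, -0.001]
contact_force: [-0.2, -5.6, -1.6]
grip_width: 0.0132
```

```bash
python3 - <<'E'
from h import *
stat()
p=snap('top','g.png');s=snap('scene','i.png')
a=cv2.resize(cv2.imread('pics/g.png')[170:250,260:360],None,fx=4,fy=4,interpolation=cv2.INTER_CUBIC); b=cv2.resize(cv2.imread('pics/i.png')[160:240,230:330],None,fx=4,fy=4,interpolation=cv2.INTER_CUBIC)
cv2.imwrite('pics/gi6.png',np.hstack([a,b]))
E
```

```text
t 24.2 tray [-31.4 103.7] z 0.0378 psi-tray 179.8 F tray [ 1.12 -5.47] -1.64 grip 13.2
```

View pics/gi6.png

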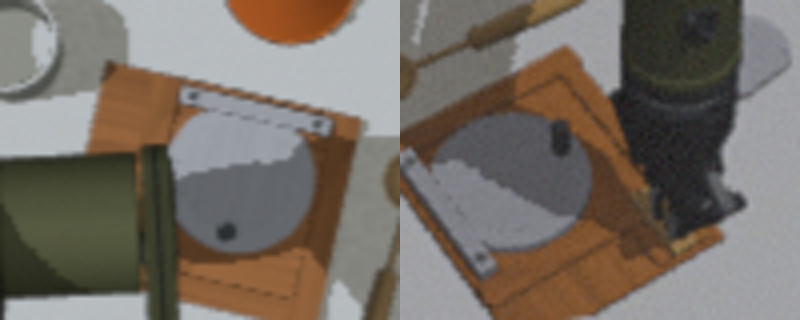

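>>> drive_tool:
  deltas: [0,-0.06,0,0,0,0,0.12,0,-0.06,0,0,0,0,0.12,0,-0.06,0,0,0,0,0.12,0,-0.06,0,0,0,0,0.12,0,-0.06,0,0,0,0,0.12,0,-0.06,0,0,0,0,0.12,0,-0.06,0,0,0,0,0.12,0,-0.06,0,0,0,0,0.12]

```text
time: 24.97
position: [0.5289, 0.0391, 0.0377]
orientation: [0.001, 0.122, 0.993, 0.0]
contact_force: [-0.2, 1.7, 5.9]
grip_width: 0.0127
```

>>> drive_tool:
  deltas: [0,-0.06,0,0,0,0,0.12,0,-0.06,0,0,0,0,0.12,0,-0.06,0,0,0,0,0.12,0,-0.06,0,0,0,0,0.12,0,-0.06,0,0,0,0,0.12,0,-0.06,0,0,0,0,0.12,0,-0.05,0,0,0,0,0.12,0,-0.05,0,0,0,0,0.12]

```text
time: 25.63
position: [0.5244, 0.0212, 0.0377]
orientation: [0.001, 0.122, 0.993, 0.0]
contact_force: [-0.5, 2.1, 5.9]
grip_width: 0.0131
```

```bash
python3 - <<'E'
from h import *
stat()
E
```

```text
t 25.63 tray [-31.5  67.3] z 0.0377 psi-tray 179.7 F tray [-0.95  1.89] 5.89 grip 13.1
```

>>> drive_tool:
  deltas: [0,-0.02,0,0,0,0,0.12,0,-0.02,0,0,0,0,0.12,0,-0.02,0,0,0,0,0.12,0,-0.02,0,0,0,0,0.12,0,-0.02,0,0,0,0,0.12,0,0,0,0,0,0,0.12,0,0,0,0,0,0,0.12,0,0,0,0,0,0,0.12]

```text
time: 26.3
position: [0.5235, 0.0175, 0.0377]
orientation: [0.001, 0.122, 0.993, 0.0]
contact_force: [0.8, 1.6, 5.5]
grip_width: 0.0134
```

```bash
python3 - <<'E'
from h import *
stat()
E
```

```text
t 26.3 tray [-31.4  63.4] z 0.0377 psi-tray 179.7 F tray [0.36 1.75] 5.48 grip 13.4
```

>>> drive_tool:
  deltas: [0,-0.02,0,0,0,0,0.12,0,-0.02,0,0,0,0,0.12,0,-0.02,0,0,0,0,0.12,0,-0.02,0,0,0,0,0.12,0,0,0,0,0,0,0.12,0,0,0,0,0,0,0.12,0,0,0,0,0,0,0.12,0,0,0,0,0,0,0.12]

```text
time: 26.97
position: [0.5235, 0.0172, 0.0377]
orientation: [0.001, 0.123, 0.992, 0.002]
contact_force: [1.2, 13.0, 4.7]
grip_width: 0.0128
```

```bash
python3 - <<'E'
from h import *
stat()
E
```

```text
t 26.97 tray [-31.4  63.1] z 0.0377 psi-tray 179.6 F tray [-1.9  12.92] 4.69 grip 12.8
```

The stop is reached: firm 13 N, with 40 mm travelled. Unload, open a little, rise.

>>> drive_tool:
  deltas: [0,0.03,0,0,0,0,0.12,0,0.03,0,0,0,0,0.12,0,0.01,0,0,0,0,0.12,0,0,0,0,0,0,0.15,0,0,0,0,0,0,0.25,0,0,0,0,0,0,0.35,0,0,0,0,0,0,0.35,0,0,0,0,0,0,0.35]

```text
time: 27.63
position: [0.5226, 0.0169, 0.0368]
orientation: [-0.0, 0.122, 0.993, -0.0]
contact_force: [-0.6, -0.5, -0.3]
grip_width: 0.0298
```

>>> drive_tool:
  deltas: [0,0,-0.1,0,0,0,0.35,0,0,-0.3,0,0,0,0.35,0,0,-0.5,0,0,0,0.35,0,0,-0.6,0,0,0,0.35,0,0,-0.6,0,0,0,0.35,0,0,-0.6,0,0,0,0.35,0,0,-0.6,0,0,0,0.35,0,0,-0.6,0,0,0,0.35]

```text
time: 28.3
position: [0.5225, 0.017, 0.1945]
orientation: [-0.0, 0.122, 0.993, -0.0]
contact_force: [1.0, -0.5, 0.6]
grip_width: 0.0297
```

>>> drive_tool:
  deltas: [0.5,0.8,0,0,0,0,0.35,0.5,0.8,0,0,0,0,0.35,0.5,0.8,0,0,0,0,0.35,0.5,0.8,0,0,0,0,0.35,0,0.8,0,0,0,0,0.35,0,0.5,0,0,0,0,0.35,0,0,0,0,0,0,0.35,0,0,0,0,0,0,0.35]

```text
time: 28.97
position: [0.4886, 0.2119, 0.1931]
orientation: [-0.0, 0.121, 0.993, -0.0]
contact_force: [0.4, -1.0, -0.6]
grip_width: 0.0298
```

```bash
python3 - <<'E'
from h import *
stat()
p=snap('top','y.png');s=snap('scene','z.png')
a=cv2.resize(cv2.imread('pics/y.png')[170:270,260:360],None,fx=4,fy=4,interpolation=cv2.INTER_CUBIC); b=cv2.resize(cv2.imread('pics/z.png')[150:250,210:310],None,fx=4,fy=4,interpolation=cv2.INTER_CUBIC)
cv2.imwrite('pics/yz.png',np.hstack([a,b]))
E
```

```text
t 28.97 tray [-111.6  244. ] z 0.1931 psi-tray 179.9 F tray [ 0.61 -0.9 ] -0.58 grip 29.8
```

View pics/yz.png

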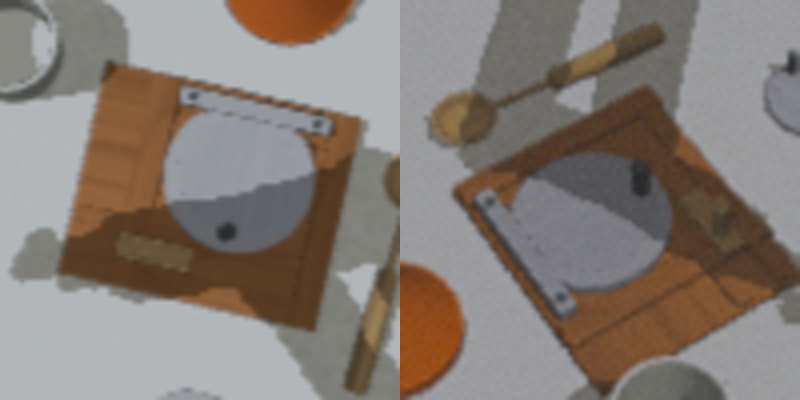

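View pics/z.png

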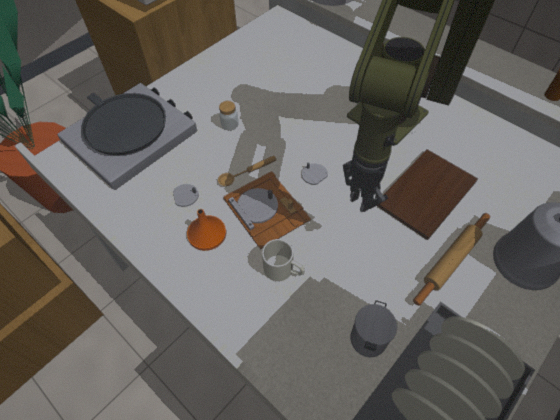

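```bash
python3 - <<'E'
from h import *
p=imaging.get_image('top')
print(toT(ray(p,[260+227/4-.4,170+232/4-.4],.045)))
for q in ['stud','keeper_post','mug','funnel','spoon']: print(q,find(p,q))
robot.job_done()
E
```

```text
[-3.93828992  0.88168132]
stud [(0.93, [0.577, -0.0594, 0.0204]), (0.71, [0.4012, -0.3653, 0.0825]), (0.69, [0.6893, -0.2511, 0.0107]), (0.61, [0.3731, -0.0228, 0.0101]), (0.55, [0.6709, 0.4033, 0.11])]
keeper_post [(0.42, [0.5186, 0.0111, 0.0213]), (0.22, [0.6861, 0.128, 0.0139])]
mug [(0.55, [0.6847, 0.1255, 0.0126])]
funnel [(0.93, [0.7339, -0.1056, 0.0324])]
spoon [(0.64, [0.5328, -0.1745, 0.0162])]
the job is handed in; nothing more can be done
```

I handed the job in after about 29 of the 70 s, with the plate home on the stop bar, the keeper across behind it and the gripper clear of everything.

**Plate:** I gripped the stud, turned the plate about 60° in its base without lifting it, and slid it to the bar.
- **Pressing:** The force built up over about 2 s, with a slight side-to-side rub. The tool read about 11 N for the last second or more. After the plate's drag, that puts roughly 8–11 N on the bar. Force is only reported at the end of each move, and no reading came near 17 N.
- **Wrong move:** One move went the wrong way and slid the plate about 8 mm back along the channel before I corrected it. It touched nothing else.

**Keeper:** I moved the post about 40 mm, until it came up firm at 13 N, then let go.

**Last checks:** Both camera views show the flat along the bar, with no visible gap. The stud is straight behind the plate's centre, at tray x -4, y +1 mm, where the arm measured x -3, y 0 while pressing. The mug, funnel and spoon were found where they started, within the cameras' accuracy. I did not measure the jars and rolling pin again; the arm did not come near them while low. The final keeper detection had low confidence (0.42), so I rely on the measured travel and the firm stop for that.

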